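Find the rocking corner of the jig plate and press its shim flat

TASK

One corner of the brake jig plate does not sit firmly on its foot: press down on the bare corners of the plate with the fingertips, one at a time, until you find the one that rocks down. Then press that corner's bent brass shim flat against the plate and finish still pressing, so that this shim is flat and the corner is held down on its foot. Leave the other three shims standing, never lift or shift the plate, and leave the other things on the worktop where they are.

Things in the scene. Friction and masses are not known exactly. Their poses are not given: they have to be found in the camera images.
- bed: Fixed grey cast bed, 220 (x) x 260 (y) x 24 mm, origin at the centre of its underside on the worktop. Four feet hide under the plate's corners; four stops at mid-edge end 2 mm below the plate's top. Three feet are rigid; one, different each time and alike to the eye, is sprung: its corner starts to sink at about 3.5 N, is 6 mm down on its stop at about 5.5 N, and springs back when released.
- plate: Loose aluminium jig plate, 190 (x) x 230 (y) x 10 mm, about 1 kg, lying level on the four feet within the stops with its axes along the bed's; origin at the centre of its underside, so its top face is 10 mm above the origin (50 mm above the worktop). A dark round hub 60 mm across and 20 mm high stands at the middle of the top face.
- corner_far_left (a point): Point on the top face at the far left corner, plate x +75 mm, y +95 mm, straight above that foot: the middle of a bright round spot 24 mm across on bare plate, clear of the shim; press here to test the corner. Its height falls 6 mm if this is the corner that rocks and hardly changes if it is firm.
- corner_far_right (a point): Point on the top face at the far right corner, plate x +75 mm, y -95 mm, straight above that foot: the middle of a bright round spot 24 mm across on bare plate, clear of the shim; press here to test the corner. Its height falls 6 mm if this is the corner that rocks and hardly changes if it is firm.
- corner_near_left (a point): Point on the top face at the near left corner, plate x -75 mm, y +95 mm, straight above that foot: the middle of a bright round spot 24 mm across on bare plate, clear of the shim; press here to test the corner. Its height falls 6 mm if this is the corner that rocks and hardly changes if it is firm.
- corner_near_right (a point): Point on the top face at the near right corner, plate x -75 mm, y -95 mm, straight above that foot: the middle of a bright round spot 24 mm across on bare plate, clear of the shim; press here to test the corner. Its height falls 6 mm if this is the corner that rocks and hardly changes if it is firm.
- shim_far_left (a joint): Angle of the far left corner's shim, rad: 0 to 0.05 at the start (standing), 0.42 = flat. Bent brass leaf 36 x 22 x 2 mm, hinged on the plate's top at x +75, y +22 mm, free end 15 mm up and towards its corner along y. About 2 N bends it and it stays as left. Pressing it also loads the corner, with 3/4 of the effect: about 8 N flattens it and takes a rocking corner right down.
- shim_far_right (a joint): Angle of the far right corner's shim, rad: 0 to 0.05 at the start (standing), 0.42 = flat. Bent brass leaf 36 x 22 x 2 mm, hinged on the plate's top at x +75, y -22 mm, free end 15 mm up and towards its corner along y. About 2 N bends it and it stays as left. Pressing it also loads the corner, with 3/4 of the effect: about 8 N flattens it and takes a rocking corner right down.
- shim_near_left (a joint): Angle of the near left corner's shim, rad: 0 to 0.05 at the start (standing), 0.42 = flat. Bent brass leaf 36 x 22 x 2 mm, hinged on the plate's top at x -75, y +22 mm, free end 15 mm up and towards its corner along y. About 2 N bends it and it stays as left. Pressing it also loads the corner, with 3/4 of the effect: about 8 N flattens it and takes a rocking corner right down.
- shim_near_right (a joint): Angle of the near right corner's shim, rad: 0 to 0.05 at the start (standing), 0.42 = flat. Bent brass leaf 36 x 22 x 2 mm, hinged on the plate's top at x -75, y -22 mm, free end 15 mm up and towards its corner along y. About 2 N bends it and it stays as left. Pressing it also loads the corner, with 3/4 of the effect: about 8 N flattens it and takes a rocking corner right down.
- shim_top_far_left (a point): Point on the upper face of the far left corner's shim, mid-width, 28 mm from its hinge and 8 mm from its free end, about 13 mm above the plate while standing and 2 mm when flat: where to press it.
- shim_top_far_right (a point): Point on the upper face of the far right corner's shim, mid-width, 28 mm from its hinge and 8 mm from its free end, about 13 mm above the plate while standing and 2 mm when flat: where to press it.
- shim_top_near_left (a point): Point on the upper face of the near left corner's shim, mid-width, 28 mm from its hinge and 8 mm from its free end, about 13 mm above the plate while standing and 2 mm when flat: where to press it.
- shim_top_near_right (a point): Point on the upper face of the near right corner's shim, mid-width, 28 mm from its hinge and 8 mm from its free end, about 13 mm above the plate while standing and 2 mm when flat: where to press it.
- friction_block: Bystander, loose: tan friction block 80 x 50 x 28 mm; origin at the centre of its underside.
- torque_adapter: Bystander, loose: upright chrome stepped cylinder, 34 mm across and 52 mm high; origin at the centre of its underside.
- bolt_sleeve: Bystander, loose: upright green steel tube, 36 mm across and 55 mm high; origin at the centre of its underside.
- handwheel: Bystander, loose: black bakelite handwheel lying flat, 128 mm across, 29 mm high; origin on its axis at the underside.

How it is judged:
On the way:
1. one corner of the plate has been rocked down at least 3 mm by pressing it while all four shims still stand (each under 0.15 rad) (z of any of corner_far_left, corner_far_right, corner_near_left, corner_near_right in the frame of bed below 0.047 m and contact force between the fingers and plate above 1 N and value of joint each of shim_far_left, shim_far_right, shim_near_left, shim_near_right below 0.15 rad), for 0.1 s.
At the end, for the whole second after the job is handed in: The fingers press on the plate or the shim it carries with more than 3 N; the rocking corner is held at least 3 mm below its level height; that corner's shim is flat (0.35 rad or more of 0.42) and the other three shims still stand (under 0.15 rad) (((z of corner_far_left in the frame of bed below 0.047 m and value of joint shim_far_left above 0.35 rad and value of joint each of shim_far_right, shim_near_left, shim_near_right below 0.15 rad) or (z of corner_far_right in the frame of bed below 0.047 m and value of joint shim_far_right above 0.35 rad and value of joint each of shim_far_left, shim_near_left, shim_near_right below 0.15 rad) or (z of corner_near_left in the frame of bed below 0.047 m and value of joint shim_near_left above 0.35 rad and value of joint each of shim_far_left, shim_far_right, shim_near_right below 0.15 rad) or (z of corner_near_right in the frame of bed below 0.047 m and value of joint shim_near_right above 0.35 rad and value of joint each of shim_far_left, shim_far_right, shim_near_left below 0.15 rad)) and contact force between the fingers and plate above 3 N); the arm keeps its last pose, push and grip.
It fails at once if the plate is lifted (its middle rises 12 mm) or shifted more than 12 mm (distance of plate from where it was at the start of the episode above 0.012 m).
It fails at once if the friction block is moved more than 15 mm (distance of friction_block from where it was at the start of the episode above 0.015 m).
It fails at once if the torque adapter is moved more than 15 mm (distance of torque_adapter from where it was at the start of the episode above 0.015 m).
It fails at once if the bolt sleeve is moved more than 15 mm (distance of bolt_sleeve from where it was at the start of the episode above 0.015 m).
It fails at once if the handwheel is moved more than 15 mm (distance of handwheel from where it was at the start of the episode above 0.015 m).
It also fails if it takes over 54 s, if anything falls off the work surface, if the arm or the gripper's body presses on something with over 40 N, if the wrist force passes 120 N, or if a joint passes its speed limit or range.

ROBOT

A 7-joint arm with a two-finger parallel gripper is mounted at the origin on the work surface. World frame = base frame: x ahead of the robot, y to its left, z up, the work surface at z = 0. Lengths are in m, angles in rad, forces in N, time in s.
With the tool pointing down it reaches from about 0.4 to 0.85 m from the base axis. Payload 4.5 kg.
Tool frame: the origin (TCP) lies between the finger pads; the fingertips stand 19 mm ahead of it and the grasp point (between the pads) is the TCP (r.tips_ahead is the distance from the TCP to the fingertips, in m); z points along the fingers, y is the line along which they close (so a half turn about z gives the same grasp; the last joint's range is limited). The gripper opens to 88 mm and grips with 3 to 60 N. Pads are 18 mm wide; open, the fingers measure 123 mm over their backs; the gripper's body (75 mm by 187 mm) begins 45 mm behind the grasp point.
Start: joints at [1.14, 0.689, -0.195, 1.565, 0.157, 0.902, -0.215], TCP at [0.28, -0.559, 0.258] pointing down, gripper open.
Joint ranges: [-3.01, 3.01], [-0.46, 2.08], [-1.47, 1.51], [0.13, 2.56], [-1, 4.14], [0.04, 2.09], [-2.66, 2.66]. Speed limits (rad/s): [2.57, 2.57, 3.14, 3.14, 3.14, 3.14, 3.14].

INTERFACE

Orientations are given as a unit quaternion [x, y, z, w].
In Python, from plant import r, cams, models gives the robot as it stands. The module is installed in compiled form; this text tells all that it offers.
- The arm moves only by the tool jog_arm, never from a script. Its arguments are lists of equal length, an entry for each row: "turn": the turn, a rotation vector about the tool's x, y, z in rad, a list of three; "translation": the shift along the tool's x, y, z in m, a list of three; "grip": the closure, from 0 (fully open) to 1 (shut). In form: {"turn": [[ax, ay, az], ...], "translation": [[tx, ty, tz], ...], "grip": [grip, ...]}. A call has 1 to 20 rows; each row is the pose to reach, as a shift and turn from the pose commanded when the call began, along the tool's axes at that moment; what a row does not reach only later rows make up. A row lasts 1/8 s, in which the tool goes at most 62.5 mm and 10.7 degrees, less where a joint would pass 70% of its speed; a pose out of reach is approached as far as the arm can. A call with a gripper value outside its range is refused whole. The fingers move at their own pace and stop on an object; "force" is the grip in N (left out, the last holds). Time passes only in rows, so rows that repeat a pose let the fingers close. It gives the time, the measured TCP pose, the force, the opening and the grip force at its end, in the units of the state.
- r.get_state(): the state, without advancing time (a new reading comes with each control period).
- cams.snapshot(name): name is "scene" or "top" or "wrist"; returns the picture (400x640x3 uint8, red, green, blue); there is no depth.
- cams.camera_params(name): a dict with "fx", "fy", "cx", "cy" (pixels), "eye" and "orientation" of the camera in the world. Camera axes: x right, y up, looking along -z (the intrinsics and any distortion apply to the point x, -y, -z); pixel columns grow to the right and rows downward; lengths in m; the calibration is good to about 2 mm. A picture is of the moment at which its call begins: read the wrist's pose just before it. camera_params takes no time and is no camera call; for the wrist camera it gives the pose at the moment of the call.
- r.finish_job(): hands the job in; it is judged then, once.
Trained networks look in the newest picture that a camera, given by its name, has taken for a name from the list of things; names that differ only in an ending like _2 or _b are one class to them, and where a whole thing is asked for, a point or a joint stands for the part that bears it (a point fixed in the world has none). Each returns a list of dicts, best first, with "p" (0 to 1); they miss things now and then, are a little off and sometimes report something else, mostly with a low value. They report only what shows in the picture. A call takes as long as a camera call.
- models.find_in(camera, name): "position" ([x, y, z] in m, in world coordinates, good to about 4 mm: the middle of the surface that is visible of it).
- models.masks_of(camera, name): "pixels" (400x640 bool, what is visible of it).
- models.place_of(camera, name): "position" ([x, y, z] in m, in world coordinates, good to about 4 mm: a listed point, or the origin of a listed thing).
The state is a dict: "clock": time; "q": joint angles; "qd": joint speeds; "joint_torque": joint torques, N m; "tool_pos": TCP position; "eef_rot": TCP orientation; "contact_force": force on the tool from outside, world axes, zero at the start; "moment": the same for the moment, N m; "opening": opening from 0.0 (shut) to 1.0 (fully open); "finger_force": force on a finger pad.
Only numpy, scipy, OpenCV 4.12 (cv2) and the standard library are available. Lean on these libraries where they do the work, as an engineer would, in place of code of your own. Each camera call takes 0.05 s, during which the arm holds its last target. There are 200 camera calls.

## Working session

There is one attempt and no reset: what is moved stays moved. The work goes in short steps, Python scripts to look and compute and a tool call to move; the robot and the scene stay as the last step left them, time stands still between calls to the robot, and variables do not carry over. Pictures are saved under pics/ and viewed, at most 10 in all, crops included, and the job is handed in when it is done.

Besides the shell and the picture viewer there is one more tool, called after ">>>" as a command line: name --argument value ..., lists and objects as JSON in quotes. jog_arm: Moves the arm, as the interface text tells. Its arguments: {"type":"object","properties":{"turn":{"type":"array"},"translation":{"type":"array"},"grip":{"type":"array"},"force":{"type":"number"}},"required":["turn","translation","grip"]}

```bash
mkdir -p pics
python3 - <<'E'
from plant import r,cams,models
import cv2,numpy as np
for c in ["top","scene"]:
    cv2.imwrite(f"pics/{c}0.png",cams.snapshot(c)[:,:,::-1])
for n in ["plate","bed","corner_far_left","corner_far_right","corner_near_left","corner_near_right","shim_top_far_left","shim_top_far_right","shim_top_near_left","shim_top_near_right","friction_block","torque_adapter","bolt_sleeve","handwheel"]:
    print(n,[(np.round(d["position"],3),round(d["p"],2)) for d in models.place_of("top",n)[:2]])
s=r.get_state();print({k:np.round(v,3) for k,v in s.items()})
E
```

```text
plate [(array([ 0.583, -0.033,  0.04 ]), 0.84), (array([ 0.439, -0.333,  0.003]), 0.62)]
bed []
corner_far_left [(array([0.686, 0.039, 0.049]), 0.79)]
corner_far_right [(array([ 0.629, -0.144,  0.052]), 0.76)]
corner_near_left [(array([0.541, 0.08 , 0.048]), 0.8), (array([ 0.632, -0.142,  0.053]), 0.44)]
corner_near_right [(array([ 0.485, -0.099,  0.053]), 0.93)]
shim_top_far_left [(array([ 0.669, -0.008,  0.065]), 0.53)]
shim_top_far_right [(array([ 0.668, -0.008,  0.065]), 0.6), (array([ 0.644, -0.099,  0.062]), 0.43)]
shim_top_near_left [(array([0.529, 0.037, 0.064]), 0.67)]
shim_top_near_right [(array([ 0.501, -0.056,  0.064]), 0.43)]
friction_block [(array([ 0.489,  0.384, -0.002]), 0.96)]
torque_adapter [(array([ 0.44 , -0.332,  0.004]), 0.63), (array([0.645, 0.355, 0.002]), 0.58)]
bolt_sleeve [(array([ 0.44 , -0.329,  0.002]), 0.43), (array([ 0.503, -0.054,  0.066]), 0.23)]
handwheel [(array([ 0.566, -0.369, -0.007]), 0.65)]
{'clock': np.float64(0.8), 'q': array([ 1.14 ,  0.689, -0.195,  1.565,  0.157,  0.902, -0.215]), 'qd': array([ 0.   , -0.001,  0.   , -0.001, -0.001,  0.   ,  0.   ]), 'joint_torque': array([-0.0000e+00, -5.2743e+01, -1.2670e+00, -1.5374e+01, -5.2000e-02,
       -1.0000e-03,  0.0000e+00]), 'tool_pos': array([ 0.28 , -0.559,  0.258]), 'eef_rot': array([0.973, 0.23 , 0.   , 0.   ]), 'contact_force': array([-0.552, -1.087, -0.37 ]), 'moment': array([-0.005, -0.01 ,  0.021]), 'finger_force': np.float64(0.0), 'opening': np.float64(1.003)}
```

View pics/top0.png

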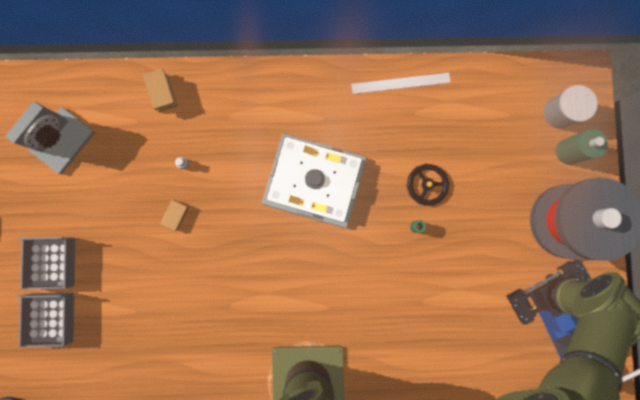

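```bash
cat > h.py <<'E'
import numpy as np
from scipy.spatial.transform import Rotation as R
C={"fl":(.075,.095),"fr":(.075,-.095),"nl":(-.075,.095),"nr":(-.075,-.095)}
M={"fl":(.686,.039),"fr":(.630,-.143),"nl":(.541,.080),"nr":(.485,-.099)}
A=np.array([C[k] for k in C]);B=np.array([M[k] for k in C])
c=B.mean(0);z=np.sum((B-c)@[1,1j]*np.conj(A@[1,1j]));yaw=np.angle(z)
def w(p): 
    cs,sn=np.cos(yaw),np.sin(yaw); return c+np.array([cs*p[0]-sn*p[1],sn*p[0]+cs*p[1]])
def S(k): 
    x,y=C[k]; return w((x,np.sign(y)*(.022+.0265)))
def rel(pos,rot,target,tyaw):
    """shift in tool axes and turn to get to target, tool y at world yaw tyaw, pointing down"""
    Rt=R.from_quat(rot); best=None
    for k in (0,np.pi):
        T=R.from_euler('z',tyaw+k)*R.from_euler('x',np.pi)
        v=(Rt.inv()*T).as_rotvec()
        if best is None or np.linalg.norm(v)<np.linalg.norm(best): best=v
    return np.round(Rt.inv().apply(np.array(target)-pos),4),np.round(best,3)
E
python3 - <<'E'
from h import *
print(c,np.degrees(yaw),[np.round(w(C[k])-M[k],4) for k in C],{k:np.round(w(C[k]),4) for k in C},{k:np.round(S(k),4) for k in C})
from plant import r
s=r.get_state()
print(R.from_quat(s["eef_rot"]).as_matrix().round(2))
E
```

```text
[ 0.5855  -0.03075] -16.888044760329986 [array([-0.0011, -0.0006]), array([-0.0003, -0.0004]), array([0.0003, 0.0019]), array([ 0.0011, -0.0009])] {'fl': array([0.6849, 0.0384]), 'fr': array([ 0.6297, -0.1434]), 'nl': array([0.5413, 0.0819]), 'nr': array([ 0.4861, -0.0999])} {'fl': array([ 0.6714, -0.0061]), 'fr': array([ 0.6432, -0.0989]), 'nl': array([0.5278, 0.0374]), 'nr': array([ 0.4996, -0.0554])}
[[ 0.89  0.45  0.  ]
 [ 0.45 -0.89 -0.  ]
 [-0.    0.   -1.  ]]
```

The top view shows the plate centred at pixel (315,180). Its four corner spots agree with the fitted pose to within 2 mm, and the handwheel (428,185) and sleeve (418,227) lie to its right.

Run:
```python
from h import *
from plant import r
s=r.get_state()
print(rel(s["tool_pos"],s["eef_rot"],[*w((-.04,-.03)),.26],yaw))
```

```text
(array([ 0.4599, -0.3409, -0.0023]), array([ 0.  , -0.  ,  0.76]))
```

>>> jog_arm --turn '[[0,0,0.76],[0,0,0.76],[0,0,0.76],[0,0,0.76],[0,0,0.76],[0,0,0.76],[0,0,0.76],[0,0,0.76],[0,0,0.76],[0,0,0.76],[0,0,0.76],[0,0,0.76],[0,0,0.76],[0,0,0.76]]' --translation '[[0.46,-0.34,0],[0.46,-0.34,0],[0.46,-0.34,0],[0.46,-0.34,0],[0.46,-0.34,0],[0.46,-0.34,0],[0.46,-0.34,0],[0.46,-0.34,0],[0.46,-0.34,0],[0.46,-0.34,0],[0.46,-0.34,0],[0.46,-0.34,0],[0.46,-0.34,0],[0.46,-0.34,0]]' --grip '[1,1,1,1,1,1,1,1,1,1,1,1,1,1]' --force 20

```text
clock: 2.55
tool_pos: [0.5386, -0.0498, 0.2578]
eef_rot: [0.989, -0.148, 0.0, 0.0]
contact_force: [0.4, -0.1, 0.7]
opening: 0.004
finger_force: 0.0
```

Run:
```python
from h import *
from plant import r,cams,models
import cv2
s=r.get_state();print({k:np.round(s[k],3) for k in("clock","tool_pos","eef_rot","contact_force","opening")})
cv2.imwrite("pics/w1.png",cams.snapshot("wrist")[:,:,::-1])
for n in ["plate","corner_far_left","corner_far_right","corner_near_left","corner_near_right","shim_top_far_left","shim_top_far_right","shim_top_near_left","shim_top_near_right"]:
    print(n,[(np.round(d["position"],3),round(d["p"],2)) for d in models.place_of("wrist",n)[:2]])
print({k:(np.round(w(C[k]),3),np.round(S(k),3)) for k in C})
print(rel(s["tool_pos"],s["eef_rot"],[*w(C["nr"]),.085],yaw))
```

```text
{'clock': np.float64(2.55), 'tool_pos': array([ 0.539, -0.05 ,  0.258]), 'eef_rot': array([ 0.989, -0.148,  0.   ,  0.   ]), 'contact_force': array([ 0.387, -0.112,  0.721]), 'opening': np.float64(0.004)}
plate [(array([ 0.586, -0.035,  0.04 ]), 0.9)]
corner_far_left []
corner_far_right [(array([ 0.632, -0.142,  0.051]), 0.76)]
corner_near_left [(array([0.541, 0.079, 0.052]), 0.57)]
corner_near_right [(array([ 0.588, -0.034,  0.038]), 0.73), (array([ 0.489, -0.1  ,  0.05 ]), 0.69)]
shim_top_far_left [(array([ 0.674, -0.007,  0.062]), 0.72)]
shim_top_far_right [(array([ 0.643, -0.101,  0.061]), 0.88), (array([0.643, 0.361, 0.   ]), 0.19)]
shim_top_near_left [(array([0.525, 0.032, 0.062]), 0.79)]
shim_top_near_right [(array([ 0.5  , -0.054,  0.066]), 0.87)]
{'fl': (array([0.685, 0.038]), array([ 0.671, -0.006])), 'fr': (array([ 0.63 , -0.143]), array([ 0.643, -0.099])), 'nl': (array([0.541, 0.082]), array([0.528, 0.037])), 'nr': (array([ 0.486, -0.1  ]), array([ 0.5  , -0.055]))}
(array([-0.0355,  0.0632,  0.1729]), array([ 0.   , -0.   , -0.002]))
```

View pics/w1.png

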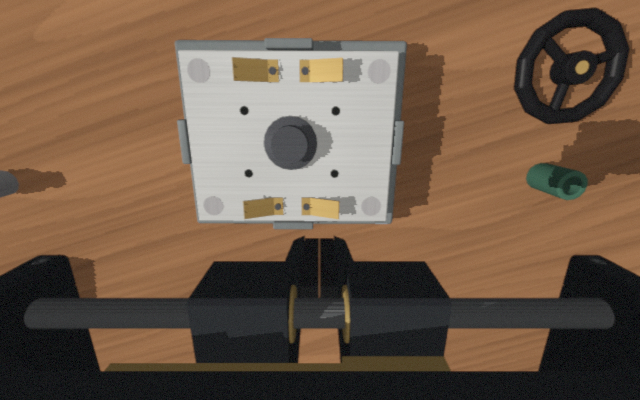

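The wrist view shows the plate with bright spots at (199,70), (379,71), (214,205) and (371,206), and four standing shims. The handwheel and sleeve are well to the right. The network points match the fit to within about 3 mm. I'll start with the near right corner.

>>> jog_arm --turn '[[0,0,0],[0,0,0],[0,0,0],[0,0,0],[0,0,0],[0,0,0],[0,0,0],[0,0,0]]' --translation '[[-0.035,0.063,0.05],[-0.035,0.063,0.1],[-0.035,0.063,0.14],[-0.035,0.063,0.165],[-0.035,0.063,0.178],[-0.035,0.063,0.183],[-0.035,0.063,0.185],[-0.035,0.063,0.185]]' --grip '[1,1,1,1,1,1,1,1]'

```text
clock: 4.05
tool_pos: [0.4877, -0.0987, 0.0734]
eef_rot: [0.989, -0.147, 0.001, 0.0]
contact_force: [-0.4, -0.4, -0.5]
opening: 0.004
finger_force: 0.0
```

Tips are about 4 mm above the plate, so I press down 8 mm in small steps.

>>> jog_arm --turn '[[0,0,0],[0,0,0],[0,0,0],[0,0,0]]' --translation '[[0,0,0.003],[0,0,0.005],[0,0,0.007],[0,0,0.007]]' --grip '[1,1,1,1]'

```text
clock: 4.55
tool_pos: [0.4876, -0.0987, 0.0693]
eef_rot: [0.989, -0.147, 0.002, -0.0]
contact_force: [-3.6, 0.8, 37.9]
opening: 0.003
finger_force: 19.1
```

38 N with no sinking, so the near right corner is firm. Next is near left.

>>> jog_arm --turn '[[0,0,0],[0,0,0],[0,0,0],[0,0,0],[0,0,0],[0,0,0],[0,0,0],[0,0,0],[0,0,0],[0,0,0],[0,0,0],[0,0,0],[0,0,0]]' --translation '[[0,0,-0.03],[0,-0.03,-0.04],[0,-0.08,-0.04],[0,-0.13,-0.04],[0,-0.17,-0.04],[0,-0.19,-0.035],[0,-0.19,-0.02],[0,-0.19,-0.01],[0,-0.19,-0.006],[0,-0.19,-0.004],[0,-0.19,-0.002],[0,-0.19,-0.0015],[0,-0.19,-0.0015]]' --grip '[1,1,1,1,1,1,1,1,1,1,1,1,1]'

```text
clock: 6.18
tool_pos: [0.542, 0.0815, 0.0694]
eef_rot: [0.989, -0.148, 0.0, 0.0]
contact_force: [-5.1, -1.2, 18.2]
opening: 0.001
finger_force: 9.6
```

18 N at the same height, so near left is firm too. Next is far left.

>>> jog_arm --turn '[[0,0,0],[0,0,0],[0,0,0],[0,0,0],[0,0,0],[0,0,0],[0,0,0],[0,0,0],[0,0,0],[0,0,0],[0,0,0],[0,0,0]]' --translation '[[0,0,-0.03],[0.03,0,-0.038],[0.08,0,-0.038],[0.12,0,-0.038],[0.148,0,-0.035],[0.148,0,-0.02],[0.148,0,-0.01],[0.148,0,-0.005],[0.148,0,-0.002],[0.148,0,0],[0.148,0,0],[0.148,0,0]]' --grip '[1,1,1,1,1,1,1,1,1,1,1,1]'

```text
clock: 7.68
tool_pos: [0.6827, 0.0407, 0.0695]
eef_rot: [0.989, -0.147, -0.001, -0.0]
contact_force: [-6.3, 0.8, 14.2]
opening: 0.007
finger_force: 7.2
```

14 N and no sinking, so far left is firm. That leaves far right. I'll press it to confirm and to meet the rocking criterion.

>>> jog_arm --turn '[[0,0,0],[0,0,0],[0,0,0],[0,0,0],[0,0,0],[0,0,0],[0,0,0],[0,0,0],[0,0,0],[0,0,0],[0,0,0],[0,0,0],[0,0,0],[0,0,0]]' --translation '[[0,0,-0.03],[0,0.03,-0.04],[0,0.08,-0.04],[0,0.13,-0.04],[0,0.17,-0.04],[0,0.19,-0.035],[0,0.19,-0.02],[0,0.19,-0.01],[0,0.19,-0.004],[0,0.19,0],[0,0.19,0.002],[0,0.19,0.004],[0,0.19,0.005],[0,0.19,0.005]]' --grip '[1,1,1,1,1,1,1,1,1,1,1,1,1,1]'

```text
clock: 9.43
tool_pos: [0.6293, -0.1394, 0.0642]
eef_rot: [0.989, -0.146, 0.0, -0.001]
contact_force: [-4.0, 4.4, 14.8]
opening: 0.006
finger_force: 7.3
```

The corner sank more than 5 mm, so far right is the rocking one. I hold briefly, then lift and move over its shim.

>>> jog_arm --turn '[[0,0,0],[0,0,0],[0,0,0],[0,0,0],[0,0,0],[0,0,0],[0,0,0]]' --translation '[[0,0,0],[0,0,0],[0,0,-0.015],[0,0,-0.03],[0,-0.02,-0.03],[0,-0.04,-0.03],[0,-0.04,-0.03]]' --grip '[1,1,1,1,1,1,1]'

```text
clock: 10.3
tool_pos: [0.641, -0.0988, 0.0914]
eef_rot: [0.99, -0.144, -0.0, -0.001]
contact_force: [0.5, -0.2, -0.1]
opening: 0.005
finger_force: 0.0
```

Run:
```python
from h import *
from plant import r,cams,models
import cv2
s=r.get_state();print({k:np.round(s[k],4) for k in("clock","tool_pos","contact_force")})
cv2.imwrite("pics/w2.png",cams.snapshot("wrist")[:,:,::-1])
for n in ["plate","shim_top_far_right"]:
    print(n,[(np.round(d["position"],3),round(d["p"],2)) for d in models.place_of("wrist",n)[:2]])
print("to shim",rel(s["tool_pos"],s["eef_rot"],[*w((.075,-.057)),.065],yaw))
```

```text
{'clock': np.float64(10.3), 'tool_pos': array([ 0.641 , -0.0988,  0.0914]), 'contact_force': array([ 0.5024, -0.1705, -0.0875])}
plate []
shim_top_far_right [(array([ 0.642, -0.101,  0.06 ]), 0.65)]
to shim (array([0.0021, 0.0081, 0.0264]), array([-0.003,  0.001,  0.005]))
```

View pics/w2.png

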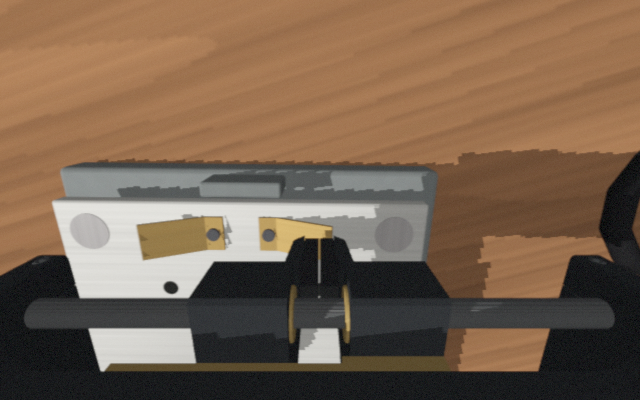

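The closed fingers at (320,240) are over the free end of the far right shim, and the other shims stand. Now I press it.

>>> jog_arm --turn '[[0,0,0],[0,0,0],[0,0,0],[0,0,0],[0,0,0],[0,0,0],[0,0,0],[0,0,0],[0,0,0],[0,0,0]]' --translation '[[0.002,0.006,0],[0.002,0.006,0.004],[0.002,0.006,0.008],[0.002,0.006,0.012],[0.002,0.006,0.016],[0.002,0.006,0.02],[0.002,0.006,0.023],[0.002,0.006,0.026],[0.002,0.006,0.028],[0.002,0.006,0.028]]' --grip '[1,1,1,1,1,1,1,1,1,1]'

```text
clock: 11.7
tool_pos: [0.6411, -0.1103, 0.0666]
eef_rot: [0.989, -0.147, 0.001, 0.0]
contact_force: [-3.6, -1.2, 17.8]
opening: 0.008
finger_force: 8.8
```

>>> jog_arm --turn '[[0,0,0],[0,0,0],[0,0,0],[0,0,0]]' --translation '[[0,0,0.0005],[0,0,0.0005],[0,0,0.0005],[0,0,0.0005]]' --grip '[1,1,1,1]'

```text
clock: 12.2
tool_pos: [0.6412, -0.1103, 0.0665]
eef_rot: [0.989, -0.147, 0.001, 0.0]
contact_force: [-4.9, -1.5, 20.1]
opening: 0.005
finger_force: 10.1
```

Run:
```python
from plant import r,cams,models
import cv2,numpy as np
cv2.imwrite("pics/w3.png",cams.snapshot("wrist")[:,:,::-1])
s=r.get_state();print({k:np.round(s[k],4) for k in("clock","tool_pos","contact_force")})
```

```text
{'clock': np.float64(12.25), 'tool_pos': array([ 0.6412, -0.1103,  0.0665]), 'contact_force': array([-4.951 , -1.4461, 19.7792])}
```

View pics/w3.png

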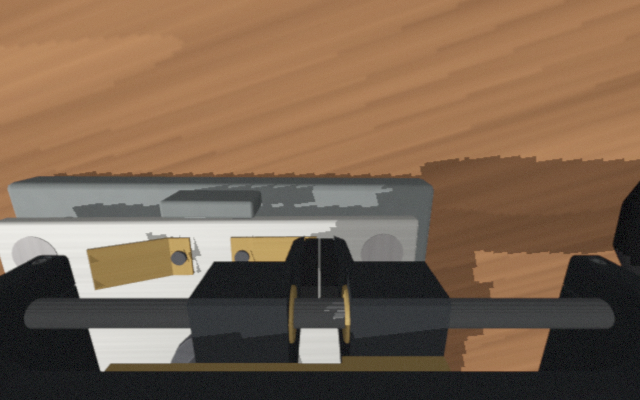

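The far right shim at (270,248) now lies flat under the fingers, the far left one at (140,262) still stands, and the push is a steady 20 N. I'm handing in.

```bash
python3 -c "
from plant import r
print(r.finish_job())"
```

```text
the job is handed in; nothing more can be done
None
```

The far right corner was the one that rocked; I handed in with its shim flat, the corner about 5 mm down under a steady 20 N push, and the other three corners firm; the hand-in gave no verdict.

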